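# Cover the specimen carrier and lift it off its ball stand

### The job

Put the blue lid on the white specimen tray, fully home, and let go of it, leaving the carrier docked on its ball stand. Then squeeze the orange spring latch sideways against the fixed steel lug, lift the carrier level off the ball and finish while still holding it, motionless, 6 to 20 cm straight above where it was docked, the lid still fully home. Leave the mug, vial, loupe and eraser alone.

Things in the scene. Friction and masses are not known exactly. Their poses are not given: they have to be found in the camera images.
- stand: Fixed grey ball stand, base plate 205 x 104 x 10 mm: a 28 mm steel ball with flat undercut on a 12 mm neck, a low fork beside the carrier's tongue, a rubber-topped rest under its tray. Origin: on the ball's axis, at desk level. +x from the ball to the rest, z up. Place and yaw vary.
- carrier: Loose carrier, 0.5 kg: dark steel coupler 41 x 41 mm over the ball, tongue 20 mm wide, white tray with a bronze fragment fixed inside below the rim. Origin: on the coupler's axis, 36 mm above the desk when docked. +x along the tongue to the tray, y sideways, z up. Coupler top at z = +44 mm, tongue top +22 mm. Locked to the ball until the latch is drawn; free of the ball after rising 30 mm.
- grip (a point): On the carrier at x = +45, z = +44 mm, near the centre of mass, midway between two upright fins: steel lug (outer face y = -26 mm) and orange latch tab (outer face y = +26 mm at rest). Each fin is 24 mm long in x, 5 mm thick, top 20 mm above this point. 52 mm over both, 42 mm when drawn. Centre the pads here, closing along the carrier's y.
- tray_rim (a point): Centre of the tray's mouth, level with its rim (carrier x = +117, z = +39 mm); axes as the carrier. Tray outside 60 mm in x by 106 mm in y, walls 4 mm, inside 52 x 98 mm.
- latch (a joint): Orange latch, a slide on the carrier: 0 at rest (bolt under the ball: locked), 0.010 m fully drawn (hard stop), ball free from 0.007 m. Drawn by moving the tab towards the carrier's -y, to the steel lug. Spring: 3 N at rest, 8 N fully drawn; shuts when let go. A grip of 30 N or more over tab and lug draws it fully and carries the carrier.
- lid: Loose blue lid, 60 (x) x 106 (y) mm, 0.05 to 0.08 kg, flat on the desk at the start. Origin: centre of its underside. Plug 46 x 92 x 6 mm (lowest 3 mm only 42 x 88), 3 mm play a side in the tray; plate z = 6 to 10 mm rests on the rim; white bar handle 14 (x) x 44 (y) mm, z = 10 to 32 mm. Fits either way round, long side along the carrier's y.
- lid_seat (a point): Centre of the underside of the lid's plate (6 mm above the lid's origin); it coincides with tray_rim when the lid is fully home.
- mug: White mug with dots, 91 mm tall; bystander. Origin at its underside.
- vial: Small glass vial with black cap, 22 mm across, 56 mm tall; bystander. Origin at its underside.
- loupe: Small black and grey folding loupe, 33 x 41 x 14 mm; bystander.
- eraser: Eraser in a yellow sleeve, 23 x 46 x 13 mm; bystander.
- ball_top (a point): Top of the fixed ball, 64 mm above the stand's underside.
Things that resemble listed ones, but are neither listed nor needed, are in the scene too. Of the things like the lid, leave any that is turquoise; of the rest the larger one is meant.

How it is judged (in metres and radians):
On the way, in this order (a step that is already met when the one before it is completed fails the run):
1. the lid is fully home on the tray and let go, the carrier still docked on its ball (horizontal distance between lid_seat and tray_rim below 0.007 m and z of lid_seat in the frame of tray_rim below 0.002 m and angle between the z axis of lid and the z axis of carrier, either way round below 0.06 rad and contact force between lid and the fingers below 0.05 N and distance of carrier from where it was at the start of the episode below 0.01 m), for 0.2 s.
2. the latch is drawn while the carrier still sits on the ball (value of joint latch above 0.007 m and distance of carrier from where it was at the start of the episode below 0.012 m), for 0.1 s.
3. the carrier is off the ball and raised (z of carrier in the frame of stand above 0.086 m and contact force between carrier and stand below 0.05 N), for 0.2 s.
At the end, for the whole second after the job is handed in: Gripper holds the carrier (over 5 N, latch over 7 mm) 50 to 214 mm above docked, off the stand, grip point within 120 mm of the ball axis, level within 0.2 rad, under 0.03 m/s; lid home (7 mm sideways, 3 mm high, 0.06 rad), not touched by the robot (all of step 3 and z of carrier in the frame of stand below 0.25 m and horizontal distance between grip and ball_top below 0.12 m and angle between carrier's own z axis and vertical below 0.2 rad and linear speed of carrier below 0.03 m/s and value of joint latch above 0.007 m and contact force between carrier and the fingers above 5 N and contact force between lid and the arm below 0.05 N and horizontal distance between lid_seat and tray_rim below 0.007 m and z of lid_seat in the frame of tray_rim below 0.003 m and angle between the z axis of lid and the z axis of carrier, either way round below 0.06 rad); the arm keeps its last pose, push and grip.
It fails at once if the mug was disturbed (moved over 2 cm) (distance of mug from where it was at the start of the episode above 0.02 m).
It fails at once if the vial was disturbed (moved over 2 cm) (distance of vial from where it was at the start of the episode above 0.02 m).
It fails at once if the loupe was disturbed (moved over 2 cm) (distance of loupe from where it was at the start of the episode above 0.02 m).
It fails at once if the eraser was disturbed (moved over 2 cm) (distance of eraser from where it was at the start of the episode above 0.02 m).
It fails at once if the carrier was tipped (over 0.5 rad) (angle between carrier's own z axis and vertical above 0.5 rad).
It also fails if it takes over 48 s, if anything falls off the work surface, if the arm or the gripper's body presses on something with over 40 N, if the wrist force passes 120 N, or if a joint passes its speed limit or range.

### The arm

A 7-joint arm with a two-finger parallel gripper is mounted at the origin on a cart in front of the work surface, level with it; the furniture and walls round the work are solid. World frame = base frame: x ahead of the robot, y to its left, z up, the work surface at z = 0. Lengths are in m, angles in degrees, forces in N, time in s.
With the tool pointing down it reaches from about 0.4 to 0.85 m from the base axis. Payload 10.4 kg.
Tool frame: the origin (TCP) lies on the mounting face of the last link; the fingertips stand 173 mm ahead of it and the grasp point (between the pads) lies 155 mm ahead of it; z points along the fingers, y is the line along which they close (so a half turn about z gives the same grasp; the last joint's range is limited). The gripper opens to 85 mm and grips with 20 to 120 N. Pads are 22 mm wide; open, the fingers measure 114 mm over their backs; the gripper's body (76 mm by 85 mm) begins 54 mm behind the grasp point. The pads swing forward as they close: fully open they stand 13 mm farther back than shut.
Start: joints at [-66.612, 19.034, -3.707, 83.658, 1.238, 77.344, -5.071], TCP at [0.261, 0.568, 0.405] pointing down, gripper open.
Joint ranges: [-148.97, 148.97], [-28.65, 121.19], [-84.17, 76.75], [9.2, 138.47], [-72.65, 252.65], [3.7, 117.97], [-149.18, 149.18]. Speed limits (degrees/s): [127.2, 127.2, 159.86, 159.86, 180, 180, 180].

### API

Orientations are given as [roll, pitch, yaw] about the fixed x, y, z axes, in that order (R = Rz(yaw) Ry(pitch) Rx(roll)).
In Python, from workcell import env gives the robot as it stands.
- The arm moves only by the shell command python3 -m jog 'ROWS' [OPENING]. ROWS is JSON, a list of rows, each an object of numbers: "dx", "dy", "dz": the shift along the tool's x, y, z in m; "rx", "ry", "rz": the turn, a rotation vector about the tool's x, y, z in rad. In form: [{"dx": .., "dy": .., "dz": .., "rx": .., "ry": .., "rz": ..}, ...]. A call has 1 to 5 rows; each row is the pose to reach, as a shift and turn from the pose commanded when the call began, along the tool's axes at that moment; what a row does not reach only later rows make up. A row lasts 1/12 s, in which the tool goes at most 41.7 mm and 7.16 degrees, less where a joint would pass 70% of its speed; a pose out of reach is approached as far as the arm can. A call with a gripper value outside its range is refused whole. OPENING is the finger opening in m, from 0 to 0.0854, set as the call begins (- or left out, the last holds). The fingers move at their own pace and stop on an object; the grip force is fixed at half the most. Time passes only in rows, so rows that repeat a pose let the fingers close. It gives the time, the measured TCP pose, the force, the opening and the grip force at its end, in the units of the state.
- env.observe(): the state, without advancing time (a new reading comes with each control period).
- env.camera(name): name is "scene" or "side" or "wrist"; returns a dict with "image" (480x640x3 uint8, red, green, blue), "depth" (480x640 float32, m along the optical axis (not along the pixel's ray), 0 where there is no reading), "fovy" (degrees; the focal length in pixels is half the picture's height over the tangent of half this angle, whatever the lens; pixels are square), "cx", "cy" (the principal point, pixels), "dist" ([k1, k2, p1, p2, k3] as OpenCV has them; the pictures are not rectified), "camera_from_world" (4x4, takes a point from world to camera coordinates). Camera axes: x right, y down, z forward; pixel columns grow to the right and rows downward; lengths in m; the calibration is good to about 2 mm. A picture is of the moment at which its call begins.
- env.finish_job(): hands the job in; it is judged then, once.
Trained networks look in a picture, given as the dict that the camera call returned (one of the last four; its "shot" number tells which), for a name from the list of things; names that differ only in an ending like _2 or _b are one class to them, and where a whole thing is asked for, a point or a joint stands for the part that bears it (a point fixed in the world has none). Each returns a list of dicts, best first, with "conf" (0 to 1); they miss things now and then, are a little off and sometimes report something else, mostly with a low value. They report only what shows in the picture. A call takes as long as a camera call. They do not tell look-alikes from the thing itself.
- env.outline_of(picture, name): "region" (480x640 bool, what is visible of it) and "at" ([column, row] in pixels, amid what is visible of it).
The state is a dict: "time_s": time; "joints": joint angles; "qd": joint speeds; "tau": joint torques, N m; "eef_pos": TCP position; "orientation": TCP orientation; "ft_force": force on the tool from outside, world axes, zero at the start; "ft_torque": the same for the moment, N m; "gripper_width": finger opening in m; "gripper_force": force on a finger pad.
Only numpy, scipy, OpenCV 4.12 (cv2) and the standard library are available. Lean on these libraries where they do the work, as an engineer would, in place of code of your own. Each camera call takes 0.05 s, during which the arm holds its last target. There are 200 camera calls.

## Working session

There is one attempt and no reset: what is moved stays moved. The work goes in short steps, Python scripts to look and compute and a shell command to move; the robot and the scene stay as the last step left them, time stands still between calls to the robot, and variables do not carry over. Pictures are saved under pics/ and viewed, at most 10 in all, crops included, and the job is handed in when it is done.

```bash
ls; mkdir -p pics; cat > h.py <<'E'
import numpy as np, cv2
from workcell import env
from scipy.spatial.transform import Rotation as R
def K(p):
    f=240/np.tan(np.radians(p["fovy"])/2)
    return np.array([[f,0,p["cx"]],[0,f,p["cy"]],[0,0,1.]])
def cloud(p,mask):
    v,u=np.nonzero(mask&(p["depth"]>0)); z=p["depth"][v,u]
    n=cv2.undistortPoints(np.c_[u,v].astype(np.float64)[:,None],K(p),np.array(p["dist"],float))[:,0]
    c=np.c_[n*z[:,None],z]; T=np.linalg.inv(p["camera_from_world"])
    return c@T[:3,:3].T+T[:3,3]
def save(p,name,crop=None,k=1):
    im=p["image"][...,::-1]
    if crop: im=im[crop[1]:crop[3],crop[0]:crop[2]]
    cv2.imwrite(f"pics/{name}.png",cv2.resize(im,None,fx=k,fy=k,interpolation=cv2.INTER_CUBIC))
def proj(p,X):
    T=p["camera_from_world"]; r=cv2.Rodrigues(T[:3,:3].copy())[0]
    return cv2.projectPoints(np.array(X,float).reshape(-1,1,3),r,T[:3,3].copy(),K(p),np.array(p["dist"],float))[0][:,0]
E
python3 - <<'E'
from h import *
print(env.observe())
for n in ("scene","side"):
    p=env.camera(n); save(p,n)
    for t in ("lid","carrier","stand","latch","mug","vial","loupe","eraser"):
        for d in env.outline_of(p,t):
            if d["conf"]<.2: continue
            c=cloud(p,d["region"]); print(n,t,round(d["conf"],2),np.round(d["at"]),d["region"].sum(),np.median(c,0).round(3) if len(c) else None, np.ptp(c,0).round(3) if len(c) else None)
E
```

```text
pics
{'time_s': 0.0, 'joints': array([-66.61291283,  19.06860857,  -3.70628999,  83.70608534,
         1.23635341,  77.34272642,  -5.07027872]), 'qd': array([-0.01950426, -0.0655249 , -0.03973916,  0.04829804, -0.0452649 ,
        0.01370184, -0.07762063]), 'tau': array([ 7.51771531e-04, -6.25458670e+01,  4.95142175e-02, -3.91594040e+01,
        1.62075937e-02,  1.00887546e-02,  4.90549689e-05]), 'eef_pos': array([0.26092872, 0.56777606, 0.40395175]), 'orientation': array([-1.79922414e+02,  2.71198298e-03,  1.55318659e+02]), 'ft_force': array([0.06406651, 0.75657152, 0.18235355]), 'ft_torque': array([ 0.00899979, -0.00015569,  0.00701315]), 'gripper_force': 0.0, 'gripper_width': 0.08534422259488496}
scene lid 0.92 [293. 271.] 486 [0.539 0.155 0.008] [0.08  0.077 0.025]
scene lid 0.89 [260. 249.] 759 [0.567 0.257 0.01 ] [0.107 0.063 0.028]
scene lid 0.87 [210. 235.] 722 [0.56  0.386 0.01 ] [0.12  0.099 0.036]
scene lid 0.29 [284. 222.] 233 [0.7   0.278 0.011] [0.068 0.055 0.022]
scene carrier 0.91 [418. 281.] 3436 [ 0.574 -0.083  0.064] [0.221 0.217 0.105]
scene stand 0.55 [425. 314.]
[... 516 characters left out ...]
.] 225 [0.427 0.434 0.012] [0.043 0.053 0.016]
side lid 0.89 [310. 357.] 1891 [0.566 0.398 0.009] [0.116 0.106 0.035]
side lid 0.57 [314. 313.] 1277 [0.579 0.27  0.008] [0.111 0.089 0.035]
side stand 0.75 [333. 247.] 1128 [ 0.58  -0.036  0.008] [0.152 0.203 0.052]
side stand 0.71 [327. 225.] 1170 [ 0.587 -0.063  0.065] [0.115 0.418 0.102]
side latch 0.5 [344. 212.] 49 [ 0.553 -0.104  0.078] [0.009 0.02  0.034]
side mug 0.86 [255. 257.] 2281 [0.723 0.143 0.055] [0.179 0.308 0.094]
side vial 0.49 [410. 253.] 194 [0.397 0.008 0.033] [0.019 0.024 0.052]
side loupe 0.66 [239. 315.] 333 [0.706 0.287 0.013] [0.041 0.071 0.018]
side eraser 0.65 [401. 388.] 580 [0.431 0.441 0.011] [0.043 0.063 0.017]
```

View pics/scene.png

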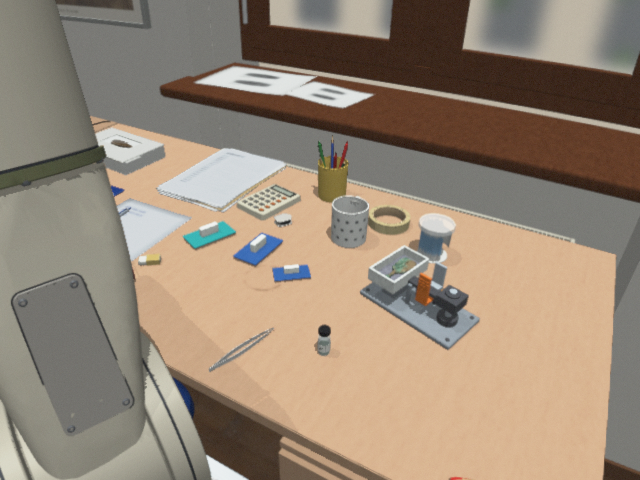

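View pics/side.png

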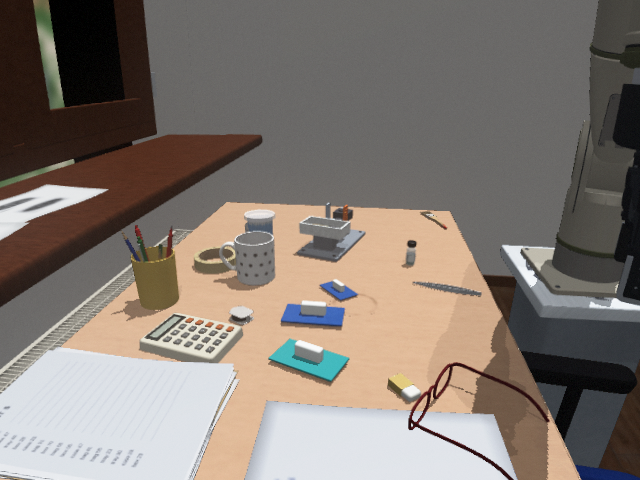

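The lid-like things in the scene picture are:
- Turquoise at (209,235): to be left alone.
- Blue, large, at (259,249).
- Blue, small, at (292,272).

The larger blue one at (259,249) is the one meant. The carrier's tray is at (400,268), its coupler at (455,298) and its latch at (424,288).

```bash
cat > fit.py <<'E'
from h import *
def rect(c):
    (x,y),(w,h),a=cv2.minAreaRect((c[:,:2]*1000).astype(np.float32))
    if w<h: w,h,a=h,w,a+90
    return np.round([x,y,w,h,a],1)  # a = direction of the long side
def big(mask):
    n,l,s,_=cv2.connectedComponentsWithStats(mask.astype(np.uint8))
    return l==1+np.argmax(s[1:,4])
E
python3 - <<'E'
from fit import *
p=env.camera("scene"); save(p,"crop",(180,190,480,350),2.6)
for n in ("scene","side"):
    if n=="side": p=env.camera(n)
    for d in env.outline_of(p,"lid")[:4]:
        m=d["region"]; c=cloud(p,m); hsv=cv2.cvtColor(p["image"],cv2.COLOR_RGB2HSV); 
        print(n,d["at"],"hue",np.median(hsv[m&(hsv[...,1]>120)],0),"plate",rect(c[(c[:,2]<.016)]),"bar",rect(c[c[:,2]>.022]) if (c[:,2]>.022).sum()>5 else 0)
    hsv=cv2.cvtColor(p["image"],cv2.COLOR_RGB2HSV)
    m=np.zeros((480,640),bool)
    for t in ("carrier","tray_rim"):
        for d in env.outline_of(p,t)[:2]: 
            if d["conf"]>.5:m|=d["region"]
    c=cloud(p,m)
    if len(c)<50: m[200:330,320:480]=1; c=cloud(p,m)
    near=np.hypot(c[:,0]-.575,c[:,1]+.08)<.17
    r=c[near&(abs(c[:,2]-.075)<.006)]
    for lo in(.03,.045,.06,.069,.08,.1): 
        q=c[near&(c[:,2]>lo)]; print(lo,len(q),q.mean(0).round(3))
    print("rim-level",rect(r),len(r))
    o=(hsv[...,0]<12)&(hsv[...,1]>190)&(hsv[...,2]>120)
    o[:200]=0;o[330:]=0;o[:,:320]=0;o[:,480:]=0
    q=cloud(p,o); print("orange",len(q),np.median(q,0) if len(q) else 0, q.min(0) if len(q) else 0,q.max(0) if len(q) else 0)
    np.savez(f"c_{n}.npz",c=c)
E
```

```text
scene [208.9, 235.9] hue [ 90. 172. 182.] plate [567.  390.3 105.5  63.6 159.2] bar [567.  391.5  41.5  16.9 160.5]
scene [260.7, 248.9] hue [108. 166. 183.] plate [585.5 269.  121.6  72.2 179.5] bar [576.7 262.2  44.1  14.4 179.4]
scene [288.4, 272.9] hue [108. 167. 179.] plate [543.8 158.   74.3  43.9 128.6] bar [542.4 158.   26.7   6.6 131.5]
0.03 3157 [ 0.579 -0.089  0.066]
0.045 3103 [ 0.579 -0.088  0.067]
0.06 2163 [ 0.581 -0.09   0.071]
0.069 1235 [ 0.575 -0.103  0.077]
0.08 255 [ 0.57  -0.118  0.09 ]
0.1 11 [ 0.564 -0.113  0.101]
rim-level [579.9 -99.6 168.3 110.2  72.5] 1001Traceback (most recent call last):
  File "<stdin>", line 22, in <module>
  File "h.py", line 9, in cloud
    n=cv2.undistortPoints(np.c_[u,v].astype(np.float64)[:,None],K(p),np.array(p["dist"],float))[:,0]
      ~~~~~~~~~~~~~~~~~~~^^^^^^^^^^^^^^^^^^^^^^^^^^^^^^^^^^^^^^^^^^^^^^^^^^^^^^^^^^^^^^^^^^^^^^
cv2.error: OpenCV(4.12.0) /io/opencv/modules/calib3d/src/undistort.dispatch.cpp:347: error: (-215:Assertion failed) CV_IS_MAT(_src) && CV_IS_MAT(_dst) && (_src->rows == 1 || _src->cols == 1) && (_dst->rows == 1 || _dst->cols == 1) && _src->cols + _src->rows - 1 == _dst->rows + _dst->cols - 1 && (CV_MAT_TYPE(_src->type) == CV_32FC2 || CV_MAT_TYPE(_src->type) == CV_64FC2) && (CV_MAT_TYPE(_dst->type) == CV_32FC2 || CV_MAT_TYPE(_dst->type) == CV_64FC2) in function 'cvUndistortPointsInternal'
```

View pics/crop.png

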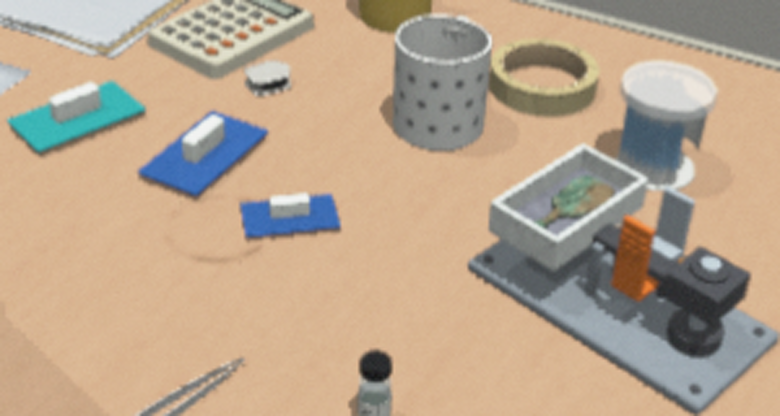

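The crop confirms it. The larger blue lid is at crop (203,152), the smaller blue one at (290,215) and the turquoise one at (77,115). The large lid lies at about (0.577, 0.262) with its long side along world x. I'll move above it.

```bash
cat > go.py <<'E'
import sys
from h import *
def go(x,y,z,yaw):
    s=env.observe(); A=R.from_euler("xyz",s["orientation"],degrees=True); B=R.from_euler("xyz",[180,0,yaw],degrees=True)
    d=A.inv().apply(np.array([x,y,z])-s["eef_pos"]); r=(A.inv()*B).as_rotvec()
    print("t",round(s["time_s"],2),"tcp",s["eef_pos"].round(4),s["orientation"].round(2),"w",round(s["gripper_width"],4),"F",s["ft_force"].round(1))
    print("d",d.round(4),"r",r.round(4),"rows",np.linalg.norm(d)/.0417,np.linalg.norm(r)/.125)
if __name__=="__main__": go(*map(float,sys.argv[1:5]))
E
python3 go.py .577 .262 .32 180
```

```text
t 1.1 tcp [0.261  0.5679 0.4047] [179.99  -0.   155.32] w 0.0853 F [-0.8 -1.1 -0.2]
d [-0.4149 -0.146   0.0847] r [ 1.000e-04  0.000e+00 -4.308e-01] rows 10.740867752878744 3.4464403469662077
```

```bash
python3 -m jog '[{"dx":-0.19,"dy":-0.066,"dz":0.03},{"dx":-0.19,"dy":-0.066,"dz":0.03},{"dx":-0.19,"dy":-0.066,"dz":0.03},{"dx":-0.19,"dy":-0.066,"dz":0.03},{"dx":-0.19,"dy":-0.066,"dz":0.03}]'; python3 -m jog '[{"dx":-0.19,"dy":-0.066,"dz":0.05,"rz":-0.43},{"dx":-0.19,"dy":-0.066,"dz":0.05,"rz":-0.43},{"dx":-0.19,"dy":-0.066,"dz":0.05,"rz":-0.43},{"dx":-0.19,"dy":-0.066,"dz":0.05,"rz":-0.43},{"dx":-0.19,"dy":-0.066,"dz":0.05,"rz":-0.43}]'; python3 go.py .577 .262 .3 180
python3 - <<'E'
from fit import *
p=env.camera("wrist"); save(p,"w1")
for d in env.outline_of(p,"lid"):
    c=cloud(p,d["region"]); print(d["conf"],d["at"],"plate",rect(c[(c[:,2]<.016)&(c[:,2]>.005)]),"bar",rect(c[c[:,2]>.026]) if (c[:,2]>.026).sum()>5 else 0, np.percentile(c[:,2],[1,50,99]))
E
```

```text
t 1.1 tcp [0.261  0.5679 0.4047] [179.99  -0.   155.32] w 0.0853 F [-0.8 -1.1 -0.2]
d [-0.4149 -0.146   0.1047] r [ 1.000e-04  0.000e+00 -4.308e-01] rows 10.84184066625265 3.4464403469662077
0.43 [135.9, 477.0] plate [517.2 174.4  19.   15.1  41.1] bar 0 [0.00477285 0.00631372 0.00757061]invalid input at $[0]: expected keys dx, dy, dz, rx, ry, rz
invalid input at $[0]: expected keys dx, dy, dz, rx, ry, rz
```

View pics/w1.png

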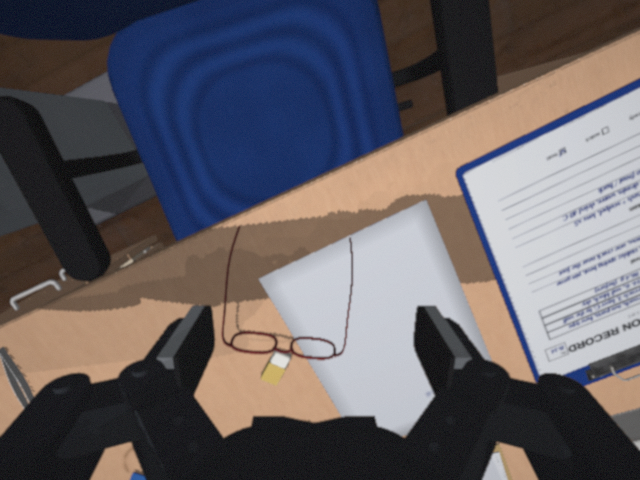

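The arm hasn't moved: the jog rows need all six keys. The wrist view still shows the area by the start pose, with the glasses at (280,345).

```bash
python3 -m jog '[{"dx":-0.19,"dy":-0.066,"dz":0.03,"rx":0,"ry":0,"rz":0},{"dx":-0.19,"dy":-0.066,"dz":0.03,"rx":0,"ry":0,"rz":0},{"dx":-0.19,"dy":-0.066,"dz":0.03,"rx":0,"ry":0,"rz":0},{"dx":-0.19,"dy":-0.066,"dz":0.03,"rx":0,"ry":0,"rz":0},{"dx":-0.19,"dy":-0.066,"dz":0.03,"rx":0,"ry":0,"rz":0}]'; python3 -m jog '[{"dx":-0.19,"dy":-0.066,"dz":0.05,"rx":0,"ry":0,"rz":-0.43},{"dx":-0.19,"dy":-0.066,"dz":0.05,"rx":0,"ry":0,"rz":-0.43},{"dx":-0.19,"dy":-0.066,"dz":0.05,"rx":0,"ry":0,"rz":-0.43},{"dx":-0.19,"dy":-0.066,"dz":0.05,"rx":0,"ry":0,"rz":-0.43},{"dx":-0.19,"dy":-0.066,"dz":0.05,"rx":0,"ry":0,"rz":-0.43}]'; python3 go.py .577 .262 .3 180
python3 - <<'E'
from fit import *
p=env.camera("wrist"); save(p,"w2")
for d in env.outline_of(p,"lid"):
    c=cloud(p,d["region"]); print(d["conf"],d["at"],"plate",rect(c[(c[:,2]<.016)&(c[:,2]>.005)]),"bar",rect(c[c[:,2]>.026]) if (c[:,2]>.026).sum()>5 else 0, np.percentile(c[:,2],[1,50,99]))
T=np.linalg.inv(p["camera_from_world"]); print(T.round(3))
E
```

```text
time_s: 1.62
eef_pos: [0.4079, 0.4263, 0.3746]
orientation: [180.0, 0.0, 155.2]
ft_force: [0.5, 0.5, -0.6]
gripper_width: 0.0855
gripper_force: 0.0
time_s: 2.03
eef_pos: [0.5475, 0.2924, 0.3262]
orientation: [180.0, 0.0, -179.7]
ft_force: [2.2, 1.7, -0.2]
gripper_width: 0.0854
gripper_force: 0.0
t 2.03 tcp [0.5475 0.2924 0.3262] [ 1.7997e+02  2.0000e-02 -1.7971e+02] w 0.0854 F [ 2.2  1.7 -0.2]
d [-0.0293 -0.0305  0.0262] r [0.0005 0.0004 0.005 ] rows 1.1928464646067465 0.04057883880327346
0.89 [427.1, 245.0] plate [568.3 390.1 105.7  60.7 158.2] bar [568.2 389.5  43.9  14.1 157.6] [0.00059527 0.01064574 0.03316862]
0.84 [157.0, 217.7] plate [544.6 157.   74.8  41.9 129.8] bar 0 [7.73165537e-05 7.25213040e-03 2.32466231e-02]
0.71 [277.8, 255.9] plate [579.4 262.  106.3  60.  179.2] bar [579.  262.   43.8  14.  179.3] [0.00819897 0.0103915  0.03295377]
[[-0.005  0.951  0.31   0.468]
 [ 1.     0.004  0.004  0.291]
 [ 0.002  0.31  -0.951  0.296]
 [ 0.     0.     0.     1.   ]]
```

View pics/w2.png

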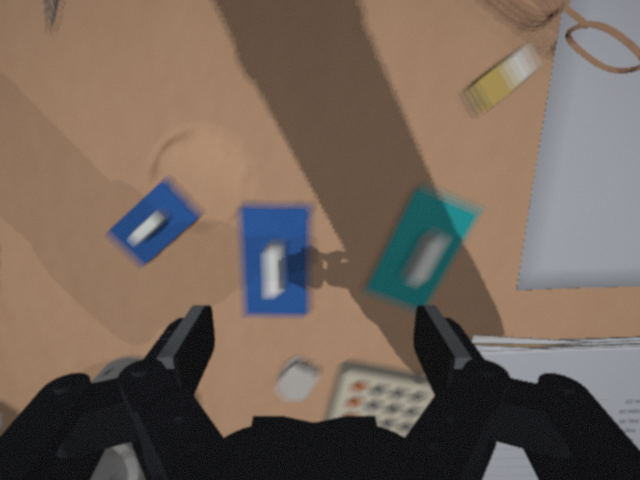

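The wrist view shows the target lid at (277,256), the small blue one at (155,220) and the turquoise one at (425,245). The lid measures 106 x 60 mm at (0.579, 0.262), with its long side at 179.2°. I'll descend.

```bash
python3 -m jog '[{"dx":-0.0313,"dy":-0.0305,"dz":0.066,"rx":0,"ry":0,"rz":0.019},{"dx":-0.0313,"dy":-0.0305,"dz":0.066,"rx":0,"ry":0,"rz":0.019},{"dx":-0.0313,"dy":-0.0305,"dz":0.066,"rx":0,"ry":0,"rz":0.019},{"dx":-0.0313,"dy":-0.0305,"dz":0.066,"rx":0,"ry":0,"rz":0.019}]' 0.06; python3 go.py .579 .262 .186 179.2
```

```text
time_s: 2.47
eef_pos: [0.5778, 0.2619, 0.2584]
orientation: [-179.9, -0.2, 178.7]
ft_force: [-0.6, 1.1, 1.2]
gripper_width: 0.0597
gripper_force: 0.0
t 2.47 tcp [0.5778 0.2619 0.2584] [-179.87   -0.18  178.73] w 0.0597 F [-0.6  1.1  1.2]
d [-0.0014  0.0003  0.0724] r [-0.0023 -0.0031 -0.0082] rows 1.7354956608954872 0.07300230946239324
```

```bash
python3 -m jog '[{"dx":-0.001,"dy":0,"dz":0.035,"rx":0,"ry":0,"rz":-0.008},{"dx":-0.001,"dy":0,"dz":0.06,"rx":0,"ry":0,"rz":-0.008},{"dx":-0.001,"dy":0,"dz":0.072,"rx":0,"ry":0,"rz":-0.008},{"dx":-0.001,"dy":0,"dz":0.072,"rx":0,"ry":0,"rz":-0.008},{"dx":-0.001,"dy":0,"dz":0.072,"rx":0,"ry":0,"rz":-0.008}]'; python3 go.py .579 .262 .186 179.2
```

```text
time_s: 2.88
eef_pos: [0.5788, 0.2641, 0.1896]
orientation: [180.0, 0.0, 179.4]
ft_force: [1.0, 0.3, 0.3]
gripper_width: 0.0602
gripper_force: 0.0
t 2.88 tcp [0.5788 0.2641 0.1896] [1.7996e+02 4.0000e-02 1.7937e+02] w 0.0602 F [1.  0.3 0.3]
d [-0.0002 -0.0021  0.0036] r [0.0008 0.0007 0.003 ] rows 0.09978239709069414 0.02541577025809781
```

```bash
python3 -m jog '[{"dx":0,"dy":-0.001,"dz":0.003,"rx":0,"ry":0,"rz":0},{"dx":0,"dy":-0.001,"dz":0.003,"rx":0,"ry":0,"rz":0}]'; python3 -m jog '[{"dx":0,"dy":0,"dz":0,"rx":0,"ry":0,"rz":0},{"dx":0,"dy":0,"dz":0,"rx":0,"ry":0,"rz":0},{"dx":0,"dy":0,"dz":0,"rx":0,"ry":0,"rz":0},{"dx":0,"dy":0,"dz":0,"rx":0,"ry":0,"rz":0},{"dx":0,"dy":0,"dz":0,"rx":0,"ry":0,"rz":0}]' 0; python3 -m jog '[{"dx":0,"dy":0,"dz":0,"rx":0,"ry":0,"rz":0},{"dx":0,"dy":0,"dz":0,"rx":0,"ry":0,"rz":0},{"dx":0,"dy":0,"dz":0,"rx":0,"ry":0,"rz":0},{"dx":0,"dy":0,"dz":0,"rx":0,"ry":0,"rz":0},{"dx":0,"dy":0,"dz":0,"rx":0,"ry":0,"rz":0}]'; python3 go.py .579 .262 .32 163
```

```text
time_s: 3.05
eef_pos: [0.5793, 0.2625, 0.1869]
orientation: [179.9, 0.1, 179.3]
ft_force: [-0.3, -0.0, -0.3]
gripper_width: 0.06
gripper_force: 0.0
time_s: 3.47
eef_pos: [0.579, 0.2623, 0.1859]
orientation: [180.0, 0.0, 179.3]
ft_force: [0.3, -0.4, 6.0]
gripper_width: 0.0123
gripper_force: 60.1
time_s: 3.88
eef_pos: [0.579, 0.2623, 0.1859]
orientation: [180.0, 0.0, 179.3]
ft_force: [-0.9, -0.3, 5.8]
gripper_width: 0.0125
gripper_force: 60.1
t 3.88 tcp [0.579  0.2623 0.1859] [1.7997e+02 4.0000e-02 1.7932e+02] w 0.0125 F [-0.9 -0.3  5.8]
d [-1.000e-04 -3.000e-04 -1.341e-01] r [0.0006 0.0006 0.2849] rows 3.2163169542483137 2.278962434771406
```

The grip is good. I'll lift and move to a spot where the wrist camera can see the carrier past the held lid.

```bash
python3 -m jog '[{"dx":0,"dy":0,"dz":-0.02,"rx":0,"ry":0,"rz":0},{"dx":0,"dy":0,"dz":-0.06,"rx":0,"ry":0,"rz":0},{"dx":0,"dy":0,"dz":-0.10,"rx":0,"ry":0,"rz":0},{"dx":0,"dy":0,"dz":-0.14,"rx":0,"ry":0,"rz":0},{"dx":0,"dy":0,"dz":-0.14,"rx":0,"ry":0,"rz":0}]'; python3 -m jog '[{"dx":-0.05,"dy":0.17,"dz":-0.1,"rx":0,"ry":0,"rz":0},{"dx":-0.05,"dy":0.17,"dz":-0.1,"rx":0,"ry":0,"rz":0},{"dx":-0.05,"dy":0.17,"dz":-0.1,"rx":0,"ry":0,"rz":0},{"dx":-0.05,"dy":0.17,"dz":-0.1,"rx":0,"ry":0,"rz":0},{"dx":-0.05,"dy":0.17,"dz":-0.1,"rx":0,"ry":0,"rz":0}]'; python3 -m jog '[{"dx":0,"dy":0,"dz":0,"rx":0,"ry":0,"rz":0},{"dx":0,"dy":0,"dz":0,"rx":0,"ry":0,"rz":0}]'; python3 go.py .6 -.03 .3 163
```

```text
time_s: 4.3
eef_pos: [0.5805, 0.2628, 0.3341]
orientation: [179.7, 0.6, 179.3]
ft_force: [1.4, -0.0, 0.3]
gripper_width: 0.0128
gripper_force: 59.2
time_s: 4.72
eef_pos: [0.6306, 0.4338, 0.4262]
orientation: [180.0, -0.0, 179.4]
ft_force: [0.6, 0.6, -0.2]
gripper_width: 0.0125
gripper_force: 59.2
time_s: 4.88
eef_pos: [0.6305, 0.4339, 0.4245]
orientation: [180.0, -0.0, 179.5]
ft_force: [0.9, -0.5, -1.0]
gripper_width: 0.0123
gripper_force: 59.2
t 4.88 tcp [0.6305 0.4339 0.4245] [ 1.7997e+02 -1.0000e-02  1.7948e+02] w 0.0123 F [ 0.9 -0.5 -1. ]
d [ 0.0263 -0.4642  0.1242] r [ 6.000e-04 -2.000e-04  2.876e-01] rows 11.541574606146792 2.300846334148007
```

I had the sign of tool y wrong: at this yaw it points along world +y. Moving back the other way.

```bash
python3 -m jog '[{"dx":0,"dy":-0.18,"dz":0,"rx":0,"ry":0,"rz":0},{"dx":0,"dy":-0.18,"dz":0,"rx":0,"ry":0,"rz":0},{"dx":0,"dy":-0.18,"dz":0,"rx":0,"ry":0,"rz":0},{"dx":0,"dy":-0.18,"dz":0,"rx":0,"ry":0,"rz":0},{"dx":0,"dy":-0.18,"dz":0,"rx":0,"ry":0,"rz":0}]'; python3 -m jog '[{"dx":0,"dy":-0.16,"dz":0,"rx":0,"ry":0,"rz":0},{"dx":0,"dy":-0.16,"dz":0,"rx":0,"ry":0,"rz":0},{"dx":0,"dy":-0.16,"dz":0,"rx":0,"ry":0,"rz":0},{"dx":0,"dy":-0.16,"dz":0,"rx":0,"ry":0,"rz":0},{"dx":0,"dy":-0.16,"dz":0,"rx":0,"ry":0,"rz":0}]';python3 -m jog '[{"dx":0,"dy":0,"dz":0,"rx":0,"ry":0,"rz":0},{"dx":0,"dy":0,"dz":0,"rx":0,"ry":0,"rz":0}]'; python3 go.py .6 -.03 .3 163
python3 - <<'E'
from fit import *
p=env.camera("wrist"); save(p,"w3"); np.savez("w3.npz",**{k:p[k] for k in p})
for t in ("carrier","tray_rim","latch","lid","stand"):
  for d in env.outline_of(p,t):
    c=cloud(p,d["region"]); 
    if len(c): print(t,round(d["conf"],2),d["at"],len(c),np.median(c,0).round(3),c.min(0).round(3),c.max(0).round(3))
    if t=="carrier":
        for a,b in ((.05,.06),(.07,.079),(.079,.085),(.09,.104)):
            q=c[(c[:,2]>a)&(c[:,2]<b)]; 
            if len(q)>5: print(a,b,len(q),rect(q))
E
```

```text
time_s: 5.3
eef_pos: [0.6295, 0.2423, 0.4252]
orientation: [-179.8, 0.0, 178.8]
ft_force: [0.6, -1.8, -0.3]
gripper_width: 0.0129
gripper_force: 59.2
time_s: 5.72
eef_pos: [0.6264, 0.0807, 0.4252]
orientation: [-179.7, 0.0, 178.6]
ft_force: [0.1, -1.3, -0.2]
gripper_width: 0.0125
gripper_force: 59.2
time_s: 5.88
eef_pos: [0.6263, 0.0912, 0.4248]
orientation: [180.0, -0.1, 179.3]
ft_force: [0.0, 0.9, -0.2]
gripper_width: 0.0125
gripper_force: 59.2
t 5.88 tcp [0.6263 0.0912 0.4248] [ 1.7998e+02 -5.0000e-02  1.7926e+02] w 0.0125 F [ 0.   0.9 -0.2]
d [ 0.0246 -0.1216  0.1247] r [ 0.0003 -0.001   0.2839] rows 4.218818445954528 2.271029249403111
carrier 0.83 [134.9, 166.0] 15005 [ 0.579 -0.076  0.063] [ 0.535 -0.24  -0.002] [ 0.681 -0.005  0.102]
0.05 0.06 5483 [579.9 -99.2 165.7 105.3  72.8]
0.07 0.079 4169 [ 580.  -100.5  168.   106.3   72.8]
0.079 0.085 293 [ 568.5 -136.4   64.2   52.2   73. ]
0.09 0.104 584 [ 574.5 -117.5   52.6   25.2  162.6]
tray_rim 0.61 [135.1, 165.5] 15078 [ 0.579 -0.076  0.063] [ 0.535 -0.214 -0.002] [ 0.674 -0.005  0.102]
latch 0.57 [87.5, 141.1] 1271 [ 0.556 -0.112  0.052] [ 0.547 -0.194  0.009] [ 0.614 -0.098  0.102]
lid 0.93 [592.5, 143.8] 5870 [0.566 0.385 0.011] [ 0.509  0.343 -0.001] [0.629 0.436 0.035]
lid 0.74 [314.4, 260.8] 18216 [0.604 0.091 0.249] [ 0.574  0.007 -0.002] [0.909 0.173 0.298]
lid 0.6 [374.4, 123.7] 2990 [0.544 0.156 0.008] [ 0.505  0.116 -0.001] [0.583 0.197 0.025]
stand 0.79 [121.5, 136.6] 6922 [ 0.552 -0.111  0.01 ] [ 0.504 -0.217 -0.002] [0.657 0.012 0.09 ]
```

View pics/w3.png

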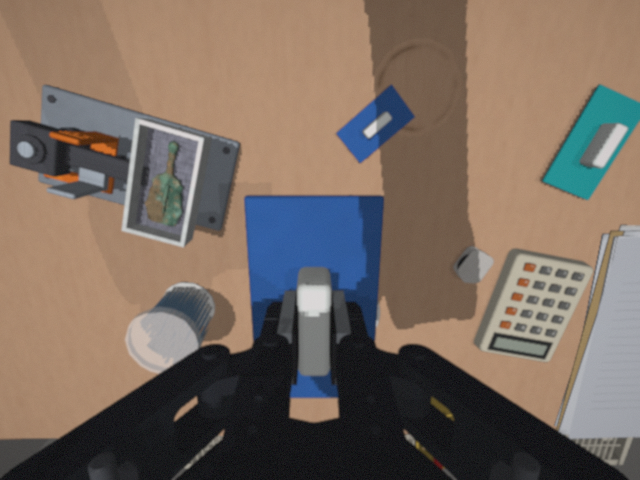

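The wrist view shows the carrier unobstructed, with the tray at (163,182), the fins at (85,160) and the held lid at (314,290). The carrier yaw is 72.8°, the grip point is (0.5745, -0.1177) and tray_rim is (0.596, -0.049). I'll check the lid in hand and work out the move.

```bash
python3 - <<'E'
from fit import *
p=dict(np.load("w3.npz")); hsv=cv2.cvtColor(p["image"],cv2.COLOR_RGB2HSV)
m=(hsv[...,0]>100)&(hsv[...,0]<118)&(hsv[...,1]>120)
m[:, :230]=0;m[:190]=0;m[:,400:]=0
c=cloud(p,m); c=c[c[:,2]>.2]; print(np.percentile(c[:,2],[2,50,98]),rect(c))
b=(hsv[...,1]<60)&(hsv[...,2]>170); b[:260]=0;b[310:]=0;b[:,:295]=0;b[:,335:]=0
q=cloud(p,b); print(np.percentile(q[:,2],[2,50,98]),np.median(q,0))
E
python3 go.py .596 -.049 .30 162.8
```

```text
[0.24809534 0.24930935 0.25083473] [626.7  91.1 104.7  58.9 179.5]
[0.26973554 0.27103923 0.27225439] [0.61062666 0.09091826 0.27103923]
t 6.18 tcp [0.6267 0.0926 0.425 ] [ 1.7999e+02 -2.0000e-02  1.7940e+02] w 0.0126 F [-0.3  0.3 -1. ]
d [ 0.0291 -0.1419  0.125 ] r [ 1.000e-04 -4.000e-04  2.898e-01] rows 4.589437212764008 2.318247990563604
```

```bash
python3 -m jog '[{"dx":0.029,"dy":-0.14,"dz":0.07,"rx":0,"ry":0,"rz":0.29},{"dx":0.029,"dy":-0.14,"dz":0.07,"rx":0,"ry":0,"rz":0.29},{"dx":0.029,"dy":-0.14,"dz":0.07,"rx":0,"ry":0,"rz":0.29},{"dx":0.029,"dy":-0.14,"dz":0.07,"rx":0,"ry":0,"rz":0.29},{"dx":0.029,"dy":-0.14,"dz":0.07,"rx":0,"ry":0,"rz":0.29}]';python3 -m jog '[{"dx":0,"dy":0,"dz":0.03,"rx":0,"ry":0,"rz":0},{"dx":0,"dy":0,"dz":0.055,"rx":0,"ry":0,"rz":0},{"dx":0,"dy":0,"dz":0.055,"rx":0,"ry":0,"rz":0},{"dx":0,"dy":0,"dz":0.055,"rx":0,"ry":0,"rz":0}]'; python3 go.py .596 -.049 .2555 162.8
```

```text
time_s: 6.6
eef_pos: [0.5939, -0.0553, 0.3524]
orientation: [-179.7, -0.2, 162.2]
ft_force: [-0.0, -1.0, -0.9]
gripper_width: 0.0127
gripper_force: 59.2
time_s: 6.93
eef_pos: [0.5959, -0.0474, 0.2997]
orientation: [-180.0, -0.1, 162.8]
ft_force: [-0.4, -0.4, 1.0]
gripper_width: 0.0125
gripper_force: 59.2
t 6.93 tcp [ 0.5959 -0.0474  0.2997] [-1.7996e+02 -1.4000e-01  1.6276e+02] w 0.0125 F [-0.4 -0.4  1. ]
d [-0.0007 -0.0015  0.0442] r [-0.0008 -0.0024 -0.0007] rows 1.0615398393742628 0.02118111465725826
```

```bash
python3 -m jog '[{"dx":-0.0007,"dy":-0.0015,"dz":0.02,"rx":0,"ry":0,"rz":0},{"dx":-0.0007,"dy":-0.0015,"dz":0.032,"rx":0,"ry":0,"rz":0},{"dx":-0.0007,"dy":-0.0015,"dz":0.034,"rx":0,"ry":0,"rz":0},{"dx":-0.0007,"dy":-0.0015,"dz":0.034,"rx":0,"ry":0,"rz":0}]'; python3 go.py .596 -.049 .2555 162.8
python3 - <<'E'
from fit import *
p=env.camera("scene"); save(p,"s2",(340,180,500,300),4)
E
```

```text
time_s: 7.27
eef_pos: [0.5964, -0.0493, 0.2665]
orientation: [-180.0, -0.0, 162.7]
ft_force: [0.4, -0.5, -0.5]
gripper_width: 0.0129
gripper_force: 59.2
t 7.27 tcp [ 0.5964 -0.0493  0.2665] [-1.7999e+02 -4.0000e-02  1.6273e+02] w 0.0129 F [ 0.4 -0.5 -0.5]
d [0.0004 0.0002 0.011 ] r [-0.0001 -0.0007 -0.0013] rows 0.2633031300536505 0.011400309613548607
```

View pics/s2.png

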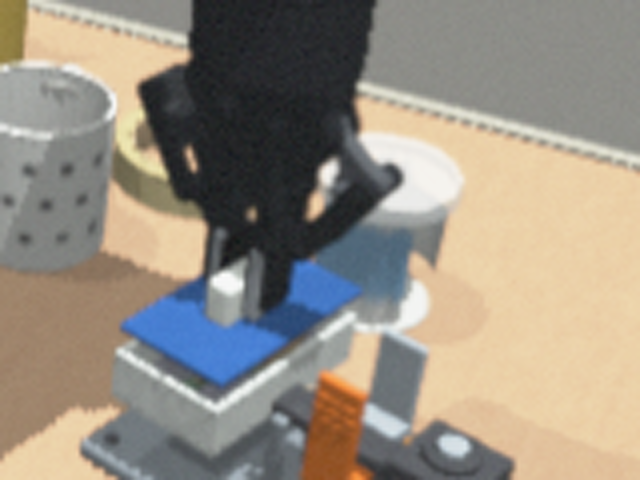

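The lid at (240,325) hovers squarely over the tray at (235,375), its edges parallel to the rim. I'll lower it gently and watch the force.

```bash
python3 -m jog '[{"dx":0,"dy":0,"dz":0.004,"rx":0,"ry":0,"rz":0},{"dx":0,"dy":0,"dz":0.006,"rx":0,"ry":0,"rz":0},{"dx":0,"dy":0,"dz":0.006,"rx":0,"ry":0,"rz":0}]';python3 -m jog '[{"dx":0,"dy":0,"dz":0.002,"rx":0,"ry":0,"rz":0},{"dx":0,"dy":0,"dz":0.004,"rx":0,"ry":0,"rz":0},{"dx":0,"dy":0,"dz":0.004,"rx":0,"ry":0,"rz":0}]'; python3 go.py .596 -.049 .2555 162.8
```

```text
time_s: 7.57
eef_pos: [0.5963, -0.0495, 0.2603]
orientation: [180.0, 0.0, 162.7]
ft_force: [0.3, -0.5, -0.2]
gripper_width: 0.0128
gripper_force: 59.2
time_s: 7.82
eef_pos: [0.5962, -0.0496, 0.2559]
orientation: [-180.0, -0.0, 162.7]
ft_force: [-0.4, 0.7, -0.4]
gripper_width: 0.0124
gripper_force: 59.2
t 7.82 tcp [ 0.5962 -0.0496  0.2559] [-1.8000e+02 -3.0000e-02  1.6271e+02] w 0.0124 F [-0.4  0.7 -0.4]
d [0.0004 0.0005 0.0004] r [-0.0001 -0.0005 -0.0016] rows 0.01843862660731282 0.013720307987649592
```

```bash
python3 -m jog '[{"dx":0,"dy":0,"dz":0.0012,"rx":0,"ry":0,"rz":0},{"dx":0,"dy":0,"dz":0.0012,"rx":0,"ry":0,"rz":0},{"dx":0,"dy":0,"dz":0.0012,"rx":0,"ry":0,"rz":0}]'; python3 -m jog '[{"dx":0,"dy":0,"dz":0,"rx":0,"ry":0,"rz":0},{"dx":0,"dy":0,"dz":0,"rx":0,"ry":0,"rz":0},{"dx":0,"dy":0,"dz":0,"rx":0,"ry":0,"rz":0},{"dx":0,"dy":0,"dz":0,"rx":0,"ry":0,"rz":0}]' 0.035; python3 go.py .596 -.049 .2555 162.8
```

```text
time_s: 8.07
eef_pos: [0.5963, -0.0496, 0.2551]
orientation: [180.0, 0.0, 162.7]
ft_force: [0.5, 0.9, 0.1]
gripper_width: 0.0126
gripper_force: 59.2
time_s: 8.4
eef_pos: [0.5963, -0.0496, 0.2552]
orientation: [180.0, 0.0, 162.7]
ft_force: [-0.1, 0.5, -0.4]
gripper_width: 0.035
gripper_force: 0.0
t 8.4 tcp [ 0.5963 -0.0496  0.2552] [1.7999e+02 1.0000e-02 1.6271e+02] w 0.035 F [-0.1  0.5 -0.4]
d [ 0.0005  0.0005 -0.0003] r [ 0.0002  0.0001 -0.0016] rows 0.018615297070409754 0.012688445374964113
```

The lid is released. I'll retreat up, then turn for the carrier grip.

```bash
python3 -m jog '[{"dx":0,"dy":0,"dz":-0.02,"rx":0,"ry":0,"rz":0},{"dx":0,"dy":0,"dz":-0.06,"rx":0,"ry":0,"rz":0},{"dx":0,"dy":0,"dz":-0.10,"rx":0,"ry":0,"rz":0},{"dx":0,"dy":0,"dz":-0.14,"rx":0,"ry":0,"rz":0}]'; python3 -m jog '[{"dx":0,"dy":0,"dz":0,"rx":0,"ry":0,"rz":0.6},{"dx":0,"dy":0,"dz":0,"rx":0,"ry":0,"rz":0.6},{"dx":0,"dy":0,"dz":0,"rx":0,"ry":0,"rz":0.6},{"dx":0,"dy":0,"dz":0,"rx":0,"ry":0,"rz":0.6},{"dx":0,"dy":0,"dz":0,"rx":0,"ry":0,"rz":0.6}]' 0.085;  python3 -m jog '[{"dx":0,"dy":0,"dz":0,"rx":0,"ry":0,"rz":0.6},{"dx":0,"dy":0,"dz":0,"rx":0,"ry":0,"rz":0.6},{"dx":0,"dy":0,"dz":0,"rx":0,"ry":0,"rz":0.6},{"dx":0,"dy":0,"dz":0,"rx":0,"ry":0,"rz":0.6},{"dx":0,"dy":0,"dz":0,"rx":0,"ry":0,"rz":0.6}]'; python3 go.py .5745 -.1177 .38 72.8
```

```text
time_s: 8.73
eef_pos: [0.5959, -0.0497, 0.3967]
orientation: [-180.0, -0.0, 162.7]
ft_force: [0.7, 0.4, 0.7]
gripper_width: 0.035
gripper_force: 0.0
time_s: 9.15
eef_pos: [0.5963, -0.0496, 0.3952]
orientation: [180.0, -0.0, 128.0]
ft_force: [-0.1, -0.5, 0.0]
gripper_width: 0.085
gripper_force: 0.0
time_s: 9.57
eef_pos: [0.5963, -0.0496, 0.3951]
orientation: [180.0, -0.0, 93.6]
ft_force: [0.2, 0.2, 0.3]
gripper_width: 0.0849
gripper_force: 0.0
t 9.57 tcp [ 0.5963 -0.0496  0.3951] [ 1.800e+02 -1.000e-02  9.358e+01] w 0.0849 F [0.2 0.2 0.3]
d [-0.0666 -0.026   0.0151] r [ 0.000e+00 -1.000e-04  3.626e-01] rows 1.7518931831911293 2.901070959255314
```

```bash
python3 -m jog '[{"dx":-0.067,"dy":-0.026,"dz":0,"rx":0,"ry":0,"rz":0.363},{"dx":-0.067,"dy":-0.026,"dz":0,"rx":0,"ry":0,"rz":0.363},{"dx":-0.067,"dy":-0.026,"dz":0,"rx":0,"ry":0,"rz":0.363},{"dx":-0.067,"dy":-0.026,"dz":0,"rx":0,"ry":0,"rz":0.363},{"dx":-0.067,"dy":-0.026,"dz":0,"rx":0,"ry":0,"rz":0.363}]'
python3 - <<'E'
from fit import *
p=env.camera("wrist"); save(p,"w4"); np.savez("w4.npz",**p)
hsv=cv2.cvtColor(p["image"],cv2.COLOR_RGB2HSV)
c=cloud(p,np.ones((480,640),bool)); a=np.radians(72.8)
near=np.hypot(c[:,0]-.585,c[:,1]+.085)<.14
f=c[near&(c[:,2]>.092)&(c[:,2]<.106)]
L=(f-np.array([.5745,-.1177,0]))@np.array([[np.cos(a),-np.sin(a),0],[np.sin(a),np.cos(a),0],[0,0,1]])
fin=abs(L[:,0])<.03; print("fins",rect(f[fin]),fin.sum()); bar=abs(L[:,0]-.072)<.02; print("bar",rect(f[bar]),bar.sum(),np.percentile(f[bar][:,2],[50,98]))
b=(hsv[...,0]>100)&(hsv[...,0]<118)&(hsv[...,1]>120); q=cloud(p,b); q=q[np.hypot(q[:,0]-.596,q[:,1]+.049)<.075]; q=q[q[:,2]>.06]
print("plate",rect(q),np.percentile(q[:,2],[2,25,50,75,98]))
A=np.c_[q[:,:2],np.ones(len(q))]; print("slope",np.linalg.lstsq(A,q[:,2],rcond=None)[0][:2])
o=(hsv[...,0]<12)&(hsv[...,1]>190)&(hsv[...,2]>120); k=cloud(p,o); k=k[(np.hypot(k[:,0]-.5745,k[:,1]+.1177)<.06)&(k[:,2]>.09)]; print("orange",rect(k))
E
python3 go.py .5745 -.1177 .235 72.8
```

```text
time_s: 9.98
eef_pos: [0.5751, -0.1178, 0.3951]
orientation: [180.0, -0.0, 73.4]
ft_force: [0.5, 1.0, 1.8]
gripper_width: 0.085
gripper_force: 0.0
fins [ 575.3 -117.9   51.9   23.9  162.9] 398
bar [597.4 -50.1  43.6  13.5 163.4] 1152 [0.10119924 0.10292634]
plate [592.2 -65.4 104.1  91.5 162.6] [0.07803886 0.0790285  0.07953361 0.08002472 0.08116804]
slope [-0.06244933 -0.2205473 ]
orange [0. 0. 0. 0. 0.]
t 10.03 tcp [ 0.5753 -0.1171  0.395 ] [-1.7999e+02 -3.0000e-02  7.3470e+01] w 0.0848 F [-0.2  0.7  0.3]
d [-0.0009 -0.0006  0.16  ] r [-0.0002 -0.0006  0.0118] rows 3.836609104196653 0.09426604023165358
```

View pics/w4.png

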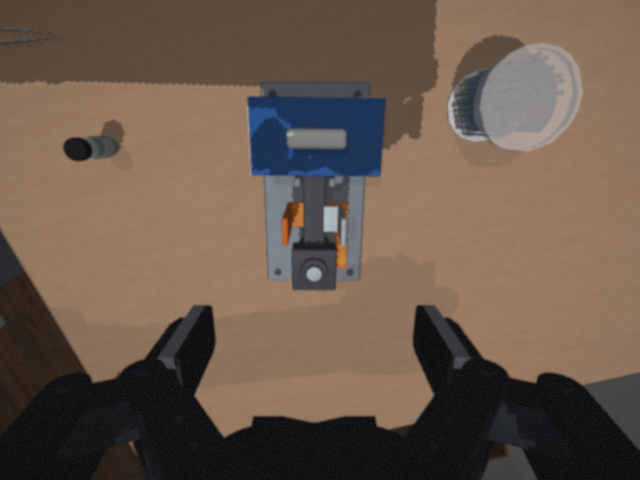

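The lid at (316,137) is seated: plate top at 79.5 mm, bar top at 101 mm, and it sits about 1.5 mm from centre. The fins at (287,222) and (342,230) are centred at (0.575, -0.118). I'll descend over them.

```bash
python3 -m jog '[{"dx":-0.0009,"dy":0,"dz":0.04,"rx":0,"ry":0,"rz":0.01},{"dx":-0.0009,"dy":0,"dz":0.08,"rx":0,"ry":0,"rz":0.01},{"dx":-0.0009,"dy":0,"dz":0.115,"rx":0,"ry":0,"rz":0.01},{"dx":-0.0009,"dy":0,"dz":0.115,"rx":0,"ry":0,"rz":0.01},{"dx":-0.0009,"dy":0,"dz":0.115,"rx":0,"ry":0,"rz":0.01}]'; python3 go.py .575 -.1178 .236 72.8
```

```text
time_s: 10.45
eef_pos: [0.5747, -0.118, 0.2793]
orientation: [-179.8, 0.0, 72.8]
ft_force: [-0.2, -0.5, 2.3]
gripper_width: 0.085
gripper_force: 0.0
t 10.45 tcp [ 0.5747 -0.118   0.2793] [-1.7981e+02  4.0000e-02  7.2790e+01] w 0.085 F [-0.2 -0.5  2.3]
d [0.0003 0.0004 0.0433] r [-0.0032  0.0007 -0.0001] rows 1.0394934303879975 0.026587579552698838
```

```bash
python3 -m jog '[{"dx":0,"dy":0,"dz":0.02,"rx":0,"ry":0,"rz":0},{"dx":0,"dy":0,"dz":0.035,"rx":0,"ry":0,"rz":0},{"dx":0,"dy":0,"dz":0.043,"rx":0,"ry":0,"rz":0},{"dx":0,"dy":0,"dz":0.043,"rx":0,"ry":0,"rz":0},{"dx":0,"dy":0,"dz":0.043,"rx":0,"ry":0,"rz":0}]'; python3 go.py .575 -.1178 .236 72.8; python3 -m jog '[{"dx":0,"dy":0,"dz":0,"rx":0,"ry":0,"rz":0},{"dx":0,"dy":0,"dz":0,"rx":0,"ry":0,"rz":0},{"dx":0,"dy":0,"dz":0,"rx":0,"ry":0,"rz":0},{"dx":0,"dy":0,"dz":0,"rx":0,"ry":0,"rz":0},{"dx":0,"dy":0,"dz":0,"rx":0,"ry":0,"rz":0}]' 0; python3 -m jog '[{"dx":0,"dy":0,"dz":0,"rx":0,"ry":0,"rz":0},{"dx":0,"dy":0,"dz":0,"rx":0,"ry":0,"rz":0},{"dx":0,"dy":0,"dz":0,"rx":0,"ry":0,"rz":0},{"dx":0,"dy":0,"dz":0,"rx":0,"ry":0,"rz":0},{"dx":0,"dy":0,"dz":0,"rx":0,"ry":0,"rz":0}]'; python3 go.py .575 -.1178 .236 72.8
```

```text
time_s: 10.87
eef_pos: [0.5755, -0.119, 0.2388]
orientation: [179.9, -0.0, 72.6]
ft_force: [-0.1, 0.2, 0.2]
gripper_width: 0.0848
gripper_force: 0.0
t 10.87 tcp [ 0.5755 -0.119   0.2388] [ 1.799e+02 -3.000e-02  7.264e+01] w 0.0848 F [-0.1  0.2  0.2]
d [ 0.001  -0.0008  0.0028] r [ 0.0018 -0.0006 -0.0028] rows 0.07475823477004097 0.02707824480473308
time_s: 11.28
eef_pos: [0.5771, -0.1198, 0.2402]
orientation: [179.5, -0.1, 72.6]
ft_force: [6.9, -2.2, 11.0]
gripper_width: 0.0386
gripper_force: 61.7
time_s: 11.7
eef_pos: [0.5771, -0.1198, 0.2401]
orientation: [179.5, -0.1, 72.6]
ft_force: [7.1, -2.2, 9.2]
gripper_width: 0.0386
gripper_force: 61.7
t 11.7 tcp [ 0.5771 -0.1198  0.2401] [ 1.7951e+02 -9.0000e-02  7.2560e+01] w 0.0386 F [ 7.1 -2.2  9.2]
d [ 0.0012 -0.0026  0.0041] r [ 0.0086 -0.0015 -0.0041] rows 0.12029866439845611 0.07708765835844503
```

The grip closed to 38.6 mm at 62 N, so the latch is drawn. I'll lift slowly at first.

```bash
python3 -m jog '[{"dx":0,"dy":0,"dz":-0.002,"rx":0,"ry":0,"rz":0},{"dx":0,"dy":0,"dz":-0.005,"rx":0,"ry":0,"rz":0},{"dx":0,"dy":0,"dz":-0.008,"rx":0,"ry":0,"rz":0},{"dx":0,"dy":0,"dz":-0.008,"rx":0,"ry":0,"rz":0}]'; python3 go.py .575 -.1178 .35 72.8
```

```text
time_s: 12.03
eef_pos: [0.5763, -0.1196, 0.2464]
orientation: [179.7, -0.0, 72.6]
ft_force: [8.0, -2.5, -1.9]
gripper_width: 0.0389
gripper_force: 63.6
t 12.03 tcp [ 0.5763 -0.1196  0.2464] [ 1.7966e+02 -2.0000e-02  7.2550e+01] w 0.0389 F [ 8.  -2.5 -1.9]
d [ 0.0014 -0.0011 -0.1036] r [ 0.006  -0.0003 -0.0043] rows 2.4838419818836788 0.058966925502659216
```

```bash
python3 -m jog '[{"dx":0,"dy":0.001,"dz":-0.005,"rx":0,"ry":0,"rz":0},{"dx":0,"dy":0.001,"dz":-0.010,"rx":0,"ry":0,"rz":0},{"dx":0,"dy":0.001,"dz":-0.015,"rx":0,"ry":0,"rz":0},{"dx":0,"dy":0.001,"dz":-0.015,"rx":0,"ry":0,"rz":0}]'; python3 -m jog '[{"dx":0,"dy":0,"dz":-0.008,"rx":0,"ry":0,"rz":0},{"dx":0,"dy":0,"dz":-0.016,"rx":0,"ry":0,"rz":0},{"dx":0,"dy":0,"dz":-0.024,"rx":0,"ry":0,"rz":0},{"dx":0,"dy":0,"dz":-0.032,"rx":0,"ry":0,"rz":0},{"dx":0,"dy":0,"dz":-0.04,"rx":0,"ry":0,"rz":0}]'; python3 -m jog '[{"dx":0,"dy":0,"dz":-0.01,"rx":0,"ry":0,"rz":0},{"dx":0,"dy":0,"dz":-0.02,"rx":0,"ry":0,"rz":0},{"dx":0,"dy":0,"dz":-0.03,"rx":0,"ry":0,"rz":0},{"dx":0,"dy":0,"dz":-0.036,"rx":0,"ry":0,"rz":0},{"dx":0,"dy":0,"dz":-0.04,"rx":0,"ry":0,"rz":0}]'; python3 -m jog '[{"dx":0,"dy":0,"dz":0,"rx":0,"ry":0,"rz":0},{"dx":0,"dy":0,"dz":0,"rx":0,"ry":0,"rz":0},{"dx":0,"dy":0,"dz":0,"rx":0,"ry":0,"rz":0},{"dx":0,"dy":0,"dz":0,"rx":0,"ry":0,"rz":0},{"dx":0,"dy":0,"dz":0,"rx":0,"ry":0,"rz":0}]'
python3 - <<'E'
from fit import *
p=env.camera("scene"); save(p,"s3",(330,150,510,300),4)
w=env.camera("wrist"); save(w,"w5")
hsv=cv2.cvtColor(w["image"],cv2.COLOR_RGB2HSV)
b=(hsv[...,0]>100)&(hsv[...,0]<118)&(hsv[...,1]>120); q=cloud(w,b); q=q[(np.hypot(q[:,0]-.596,q[:,1]+.049)<.075)&(q[:,2]>.15)]
print("plate",rect(q),np.percentile(q[:,2],[2,25,50,75,98]))
E
python3 go.py .5763 -.1196 .34 72.8
```

```text
time_s: 12.37
eef_pos: [0.5756, -0.1194, 0.2609]
orientation: [180.0, -0.0, 72.6]
ft_force: [0.1, 0.4, -5.1]
gripper_width: 0.0386
gripper_force: 62.1
time_s: 12.78
eef_pos: [0.5757, -0.1194, 0.3012]
orientation: [180.0, -0.0, 72.6]
ft_force: [-0.3, 0.2, -5.0]
gripper_width: 0.0388
gripper_force: 62.0
time_s: 13.2
eef_pos: [0.5759, -0.1195, 0.3413]
orientation: [179.9, -0.0, 72.6]
ft_force: [-0.4, 0.0, -5.2]
gripper_width: 0.0389
gripper_force: 62.0
time_s: 13.62
eef_pos: [0.5756, -0.1194, 0.3396]
orientation: [-180.0, 0.0, 72.6]
ft_force: [-0.1, -0.4, -5.2]
gripper_width: 0.0391
gripper_force: 62.0
plate [586.1 -64.4 105.2  91.9 163.3] [0.1775316  0.17856736 0.17909894 0.17962213 0.18068291]
t 13.72 tcp [ 0.5756 -0.1194  0.3398] [-179.98    0.     72.58] w 0.0385 F [ 1.  -0.1 -4.9]
d [ 0.      0.0007 -0.0002] r [-0.0004  0.0001 -0.0038] rows 0.017120128010932236 0.030854838382382368
```

View pics/s3.png

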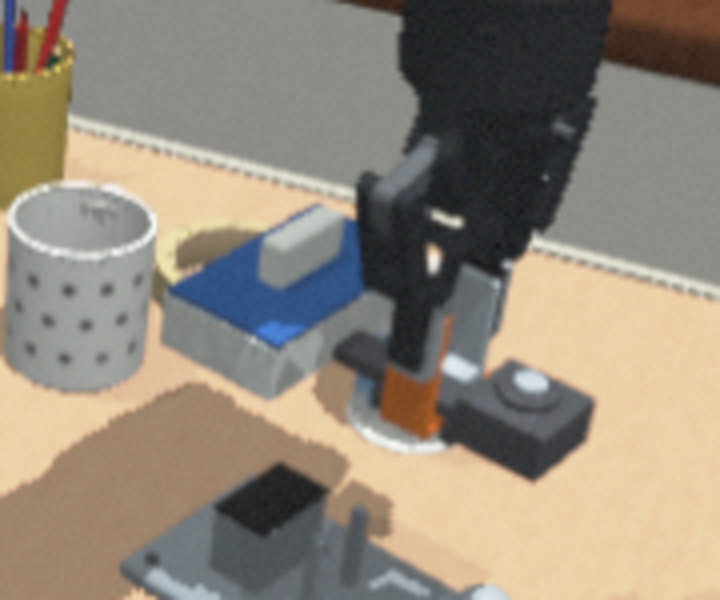

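The carrier hangs level, about 10 cm above the stand (ball at (490,595)). The lid at (270,280) is fully home and nothing touches it. Handing in.

```bash
python3 -c "from workcell import env; print(env.finish_job())"
```

```text
the job is handed in; nothing more can be done
None
```

I seated the blue lid on the tray and let go of it, then drew the latch, and handed in with the carrier held level and still about 10 cm above its dock; the judge's verdict was not shown.

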